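# Clamp the suction pipe at the dental bench

## Robot

A 6-joint arm with a two-finger parallel gripper is mounted at the origin on the work surface. World frame = base frame: x ahead of the robot, y to its left, z up, the work surface at z = 0. Lengths are in m, angles in rad, forces in N, time in s.
With the tool pointing down it reaches from about 0.275 to 0.75 m from the base axis. Payload 10.2 kg.
Tool frame: the origin (TCP) lies midway between the tips of the shut fingers; the grasp point (between the pads) lies 19 mm behind it; z points along the fingers, x is the direction in which the jaws open and shut, and the axes are right-handed (so a half turn about z gives the same grasp; the last joint's range is limited). The gripper opens to 88 mm and grips with 3 to 60 N. Pads are 18 mm wide; open, the fingers measure 123 mm over their backs; the gripper's body (75 mm by 187 mm) begins 45 mm behind the grasp point.
Start: joints at [-1.49, 0.313, 1.498, -0, 1.331, -0.223], TCP at [0.157, -0.501, 0.239] pointing down, gripper open.
Joint ranges: [-2.94, 2.94], [-0.97, 2.17], [0.19, 2.56], [-1.23, 4.37], [0.02, 3.11], [-2.88, 2.88]. Speed limits (rad/s): [2.39, 2.39, 3.01, 3.14, 3.14, 3.14].

## Interface

Orientations are given as [roll, pitch, yaw] about the fixed x, y, z axes, in that order (R = Rz(yaw) Ry(pitch) Rx(roll)).
In Python, from rig import manip gives the robot as it stands. Calls block until the motion is done:
- manip.move_to(position, orientation): joint-space move of the TCP to a pose.
- manip.move_straight(position, rate=0.15, rotation=None): straight line of the TCP; rotation=None keeps the orientation; rate is the mean speed in m/s.
- manip.goto_joints(angles): joint-space move.
- manip.command_gripper(opening, newtons=None): finger opening in m; newtons is the grip in N (None keeps the last); returns when the fingers have stopped.
- manip.hold(seconds).
- manip.inverse_kinematics(position, orientation): joint angles nearest the present ones, or None.
- manip.snapshot(name): name is "scene" or "top" or "wrist"; returns the picture (420x560x3 uint8, red, green, blue); there is no depth.
- manip.camera_params(name): a dict with "K" (3x3 intrinsics, pixels), "R" (3x3) and "t" (3): a world point X has camera coordinates R X + t. Camera axes: x right, y down, z forward; pixel columns grow to the right and rows downward; lengths in m; the calibration is good to about 2 mm. A picture is of the moment at which its call begins: read the wrist's pose just before it. camera_params takes no time and is no camera call; for the wrist camera it gives the pose at the moment of the call.
A pose or a line that the arm cannot do raises manip.Unreachable and nothing moves.
- manip.job_done(): hands the job in, once; it reports no verdict.
Trained networks look in the newest picture that a camera, given by its name, has taken for a name from the list of things; names that differ only in an ending like _2 or _b are one class to them, and where a whole thing is asked for, a point or a joint stands for the part that bears it (a point fixed in the world has none). Each returns a list of dicts, best first, with "p" (0 to 1); they miss things now and then, are a little off and sometimes report something else, mostly with a low value. They report only what shows in the picture. A call takes as long as a camera call. They do not tell look-alikes from the thing itself.
- manip.outline_of(label, camera): "region" (420x560 bool, what is visible of it) and "pixel" ([column, row] in pixels, amid what is visible of it).
Readings, each from a call of its own:
- manip.current_time(): time.
- manip.current_q(): joint angles.
- manip.current_qvel(): joint speeds.
- manip.current_tau(): joint torques, N m.
- manip.current_eef_pos(): TCP position.
- manip.current_ee_rot(): TCP orientation.
- manip.current_force(): force on the tool from outside, world axes, zero at the start.
- manip.current_torque(): the same for the moment, N m.
- manip.current_width(): finger opening in m.
Only numpy, scipy, OpenCV 4.12 (cv2) and the standard library are available. Lean on these libraries where they do the work, as an engineer would, in place of code of your own. Each camera call takes 0.05 s, during which the arm holds its last target. There are 200 camera calls.

## Task

The steel suction pipe lies loose in the open bench clamp. Swing the clamp's hinged half over the pipe and press it down fully to its stop, then swing the bolt up into the slot of the hinged half until its cross pin has dropped in behind the two small lips and the bolt stands fully upright against its stop. Work gently by feel: no hard shoving (stay below 40 N), do not push the pipe out of place or disturb the dental models and the bur block, and let go at the end.

Things in the scene. Friction and masses are not known exactly. Their poses are not given: they have to be found in the camera images.
- clamp: Tube clamp on a dark steel foot 110 x 80 x 10 mm, fixed to the bench. Origin: underside of the foot, centre; y runs along the pipe, x from the bolt's side (-x) to the hinge's side (+x), z up. V saddle: pipe axis at x 0, z 60 mm. The aluminium head (hinge, half, bolt) is set in slots on the foot, each time up to 6 mm off in x and 1 mm in z from the nominal x, z told below: find it by touch.
- hinge_nominal (a point): Nominal hinge axis of the upper half, parallel to the clamp's y, at x +32, z 60 mm (truly up to 6 mm off in x, as the whole head), between two ears (y +-22 to 30, up to z 66). Stiff hinge, about 0.2 N m of friction: the half stays where it is left. Shut, the half has a flat top at z 90 mm, x +28 to -30 mm, 40 mm wide in y.
- half (a joint): Angle of the hinged half: 0 = down on its metal stop, grows as it opens up and back to +x (limit 2.2 rad). A sprung rubber pad (3.3 N/mm) under it meets the pipe at about 0.06 to 0.12 rad; from there to 0 it must be pressed, 8 to 15 N near the top's front edge. Released, it creeps back to 0.01 to 0.04 rad. If it was not pressed home, its lips stand too high and stop the bolt's pin.
- slot_nominal (a point): Nominal middle of the slot, half shut: between two prongs that stick out from the half's front (x -30) to x -44 mm, upper faces at z 68.5, outer sides y +-17 mm. The slot is 11 mm wide, open to -x. A rounded lip 1.5 mm high ends each prong, its crest at x -41 mm. Open at angle q, all points of the half turn about the hinge.
- pivot_nominal (a point): Nominal pivot axis of the swing bolt, parallel to the clamp's y, at x -37, z 20 mm (off in x with the head). 0.06 N m of friction: the bolt stays where it is left. Steel shank 8 mm thick; cross pin 8 mm thick, 34 mm long along y, 55 mm from the pivot; knurled knob 18 mm in diameter, from 58 to 80 mm from the pivot along the bolt.
- bolt (a joint): Angle of the swing bolt: 0 = upright against a rigid stop, grows as it leans out to -x (limit 1.4 rad). On the way in its pin meets the lips at about 0.16 rad, rides over them forcing the half down 1 to 2 mm (5 to 15 N at the knob), passes their crest at about 0.08 rad and drops in behind them.
- pipe_center (a point): Centre of the loose steel suction pipe, on its axis: 32 mm in diameter, 240 mm long along its y axis, with a 54 mm funnel mouth at its +y end and a 38 mm black collar towards -y; about 0.35 kg.
- model_a_mid (a point): Middle of a plaster dental model (58 x 64 x 40 mm) on the bench near the pipe's +y end: leave alone.
- model_b_mid (a point): Middle of another plaster dental model (58 x 64 x 40 mm) near the pipe's -y end: leave alone.
- bur_block_mid (a point): Middle of an aluminium bur block (70 x 36 x 22 mm, burs to 46 mm high) behind the clamp: leave alone.
There are look-alikes about, which are no part of the job. What is shaped like the clamp but green is not meant.

How it is judged:
By the outcome, as a careful person would: the job done as asked, in the order asked, and still so for the second after the job is handed in, with the robot touching nothing.
It also fails if it takes over 72 s, if anything falls off the work surface, if the arm or the gripper's body presses on something with over 40 N, if the wrist force passes 120 N, or if a joint passes its speed limit or range.

## Working session

There is one attempt and no reset: what is moved stays moved. The work goes in short steps, each a Python script; the robot and the scene stay as the last script left them, time stands still between calls to the robot, and variables do not carry over. Pictures are saved under pics/ and viewed, about 8 in all and at most 12, crops included, and the job is handed in when it is done.

```bash
mkdir -p pics; ls; python3 - <<'E'
from rig import manip
import cv2, numpy as np
for n in ("scene","top"):
    im=manip.snapshot(n); cv2.imwrite(f"pics/{n}0.png",im[:,:,::-1])
    c=manip.camera_params(n); print(n,np.round(c["K"],1).tolist(),np.round(c["R"],3).tolist(),np.round(c["t"],3).tolist())
    for l in ("clamp","half","bolt","pipe_center","model_a_mid","bur_block_mid"):
        for d in manip.outline_of(l,n):
            ys,xs=np.where(d["region"]); print(l,round(d["p"],2),np.round(d["pixel"]),xs.min(),xs.max(),ys.min(),ys.max(),d["region"].sum())
print(manip.current_time(),manip.current_ee_rot())
a=cv2.imread("pics/scene0.png");b=cv2.imread("pics/top0.png")
E
```

```text
pics
scene [[505.4, 0.0, 291.3], [0.0, 505.4, 205.5], [0.0, 0.0, 1.0]] [[-0.685, 0.728, -0.006], [0.504, 0.468, -0.726], [-0.526, -0.5, -0.688]] [0.395, -0.268, 1.455]
clamp 0.71 [270. 128.] 248 288 98 150 1339
clamp 0.65 [287. 195.] 270 315 151 218 1607
clamp 0.61 [300. 265.] 270 332 225 297 2506
half 0.93 [266. 115.] 254 279 103 128 451
half 0.7 [303. 246.] 282 321 229 268 827
half 0.61 [286. 178.] 276 298 159 195 646
half 0.17 [304. 158.] 299 311 151 175 173
bolt 0.69 [305. 160.] 300 311 151 174 157
bolt 0.66 [313. 230.] 309 319 224 250 112
pipe_center 0.92 [308. 185.] 244 352 161 205 1388
pipe_center 0.51 [291. 194.] 270 315 152 218 1581
model_a_mid 0.93 [372. 231.] 354 385 217 246 747
model_a_mid 0.52 [291. 192.] 271 315 151 218 1540
bur_block_mid 0.94 [220. 222.] 206 233 204 233 529
top [[417.4, 0.0, 283.0], [0.0, 417.4, 210.7], [0.0, 0.0, 1.0]] [[-0.003, -0.999, 0.036], [-0.987, -0.003, -0.162], [0.162, -0.036, -0.986]] [0.021, 0.595, 0.778]
clamp 0.96 [232. 174.] 213 252 146 201 1941
clamp 0.82 [308. 256.] 282 334 210 283 1600
clamp 0.7 [419. 311.] 391 449 279 343 2522
half 0.72 [304. 219.] 292 319 209 231 463
half 0.56 [431. 312.] 412 449 290 338 974
half 0.55 [228. 164.] 217 240 147 181 665
bolt 0.73 [234. 184.] 223 238 177 191 139
bolt 0.56 [323. 270.] 312 331 258 284 229
bolt 0.54 [438. 333.] 431 449 329 339 153
bolt 0.22 [209. 255.] 191 230 239 276 977
pipe_center 0.71 [306. 241.] 243 371 214 278 2390
pipe_center 0.28 [312. 253.] 282 335 209 284 1762
model_a_mid 0.84 [209. 254.] 192 230 239 276 932
bur_block_mid 0.81 [343. 166.] 325 354 146 182 647
bur_block_mid 0.73 [404. 230.] 390 422 212 246 885
bur_block_mid 0.68 [308. 253.] 282 334 209 284 1792
0.7 [ 3.14158024e+00 -4.26471864e-05 -1.26702059e+00]
```

```bash
python3 - <<'E'
import cv2,numpy as np
a=cv2.imread("pics/scene0.png")[90:310,200:400];b=cv2.imread("pics/top0.png")[130:350,180:460]
cv2.imwrite("pics/v1.png",cv2.resize(a,None,fx=2.7,fy=2.7,interpolation=cv2.INTER_CUBIC))
cv2.imwrite("pics/v2.png",cv2.resize(b,None,fx=2.7,fy=2.7,interpolation=cv2.INTER_CUBIC))
E
```

```text
(no output)
```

View pics/v1.png

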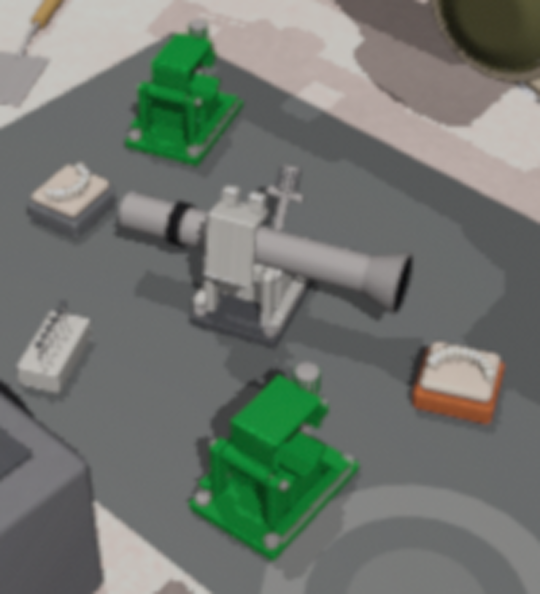

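View pics/v2.png

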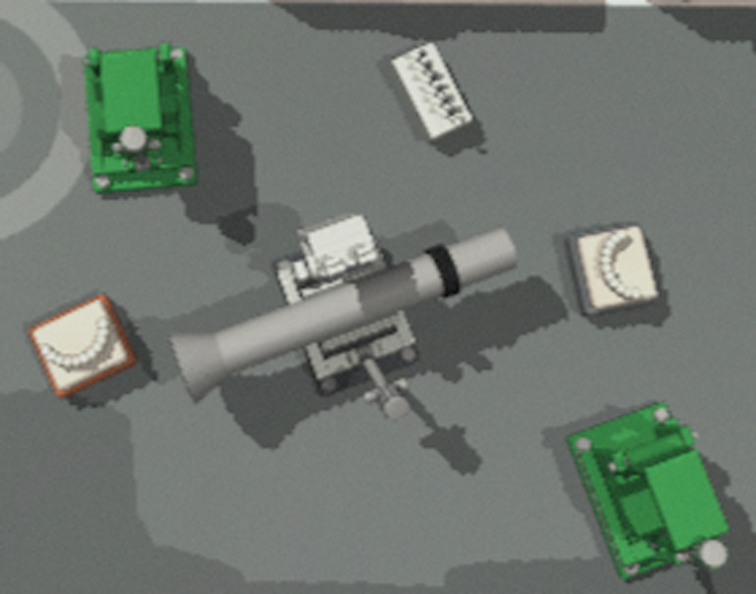

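```bash
cat > h.py <<'E'
from rig import manip
import cv2, numpy as np
def ray(c,px,z):
    d=c["R"].T@np.linalg.solve(c["K"],[px[0],px[1],1.]); o=-c["R"].T@c["t"]
    return o+d*(z-o[2])/d[2]
def proj(c,X):
    p=c["K"]@(c["R"]@np.asarray(X)+c["t"]); return p[:2]/p[2]
E
python3 - <<'E'
from h import *
c=manip.camera_params("top")
f=lambda x,y:(180+x/2.7-.3,130+y/2.7-.3)
pts={"funnel_mid":(193,367,.06),"end":(510,247,.06),"collar":(443,271,.06),"knob":(396,403,.055),"modA":(82,345,.04),"modB":(617,268,.04),"bur":(432,90,.03),"foot_c1":(325,392,.01),"foot_c2":(415,360,.01),"foot_c3":(280,262,.01)}
for k,(x,y,z) in pts.items(): print(k,np.round(ray(c,f(x,y),z),4))
w=manip.camera_params("wrist"); T=manip.current_eef_pos(); print("wristcam",-w["R"].T@w["t"],w["R"].round(2).tolist(),T, w["K"][0])
A=ray(c,f(193,367),.06);B=ray(c,f(510,247),.06);print(np.linalg.norm(A-B))
yaw=np.arctan2(-(A-B)[0],(A-B)[1]);print("yaw",yaw)
for y in (yaw-np.pi/2,yaw+np.pi/2):
  for x,z in((.42,.30),(.35,.1),(.5,.14)):
    print(y,manip.inverse_kinematics([x,-.04,z],[np.pi,0,y]))
E
```

```text
funnel_mid [0.4869 0.082  0.06  ]
end [ 0.5728 -0.1467  0.06  ]
collar [ 0.5553 -0.0973  0.06  ]
knob [ 0.4614 -0.0621  0.055 ]
modA [0.5035 0.1629 0.04  ]
modB [ 0.56   -0.2312  0.04  ]
bur [ 0.6986 -0.0981  0.03  ]
foot_c1 [ 0.4697 -0.0151  0.01  ]
foot_c2 [ 0.4934 -0.0834  0.01  ]
foot_c3 [0.5679 0.0184 0.01  ]
wristcam [ 0.22339978 -0.4802459   0.38443429] [[0.3, -0.95, 0.0], [-0.92, -0.29, 0.27], [-0.26, -0.08, -0.96]] [ 0.15703362 -0.50098487  0.23873308] [320.99917408   0.         279.96617356]
0.24423674605923346
yaw 0.35935546929603457
-1.211440857498862 [-3.74225277e-01  3.84829810e-02  1.66694347e+00 -4.44089210e-16
  1.43616620e+00  8.37215581e-01]
-1.211440857498862 [-4.50240413e-01  1.29076360e-01  2.15170129e+00 -4.44089210e-16
  8.60815005e-01  7.61200445e-01]
-1.211440857498862 [-3.13818553e-01  3.65356054e-01  1.70108417e+00 -4.44089210e-16
  1.07515243e+00  8.97622304e-01]
1.9301517960909311 [-0.37422528  0.03848298  1.66694347  0.          1.4361662  -2.30437707]
1.9301517960909311 [-0.45024041  0.12907636  2.15170129  0.          0.86081501 -2.38039221]
1.9301517960909311 [-0.31381855  0.36535605  1.70108417  0.          1.07515243 -2.24397035]
```

```bash
python3 - <<'E'
from h import *
manip.move_to([.49,-.045,.25],[np.pi,0,-1.211])
c=manip.camera_params("wrist"); im=manip.snapshot("wrist"); cv2.imwrite("pics/w1.png",im[:,:,::-1])
import pickle; pickle.dump(c,open("w1.pkl","wb"))
for l in ("clamp","half","bolt","pipe_center"):
    for d in manip.outline_of(l,"wrist"):
        ys,xs=np.where(d["region"]); print(l,round(d["p"],2),np.round(d["pixel"]),xs.min(),xs.max(),ys.min(),ys.max(),d["region"].sum())
print(manip.current_time(),manip.current_eef_pos())
b=cv2.resize(im[:,:,::-1],None,fx=1.42,fy=1.42,interpolation=cv2.INTER_CUBIC);cv2.imwrite("pics/v3.png",b)
E
```

```text
clamp 0.68 [418. 345.] 368 435 255 372 976
clamp 0.65 [280. 122.] 245 316 77 228 5704
clamp 0.59 [198.   4.] 161 217 0 15 518
half 0.78 [280. 102.] 255 306 78 126 2320
half 0.74 [409. 347.] 397 423 338 354 326
bolt 0.89 [281. 208.] 265 294 167 229 885
bolt 0.53 [422. 364.] 410 431 354 372 307
pipe_center 0.77 [268. 144.] 144 403 116 170 8930
2.9833 [ 0.48995849 -0.04538908  0.24996167]
```

View pics/v3.png

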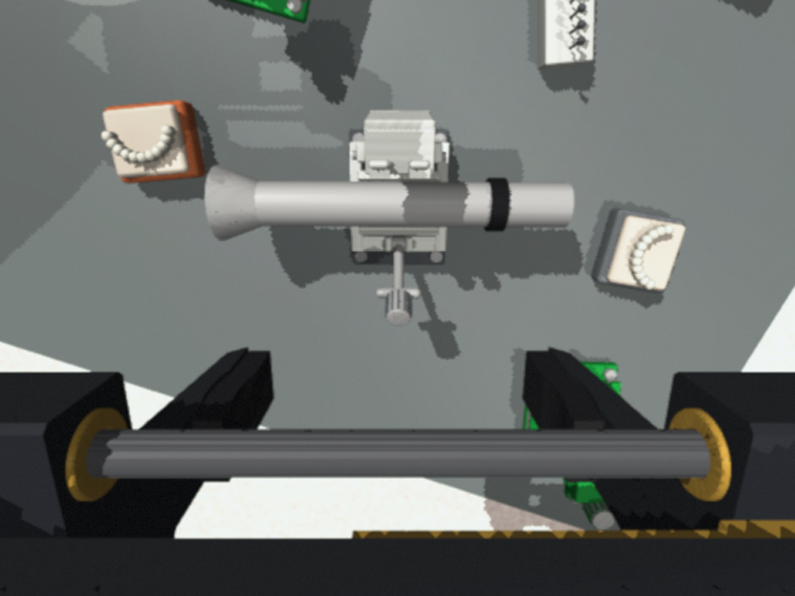

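```bash
cat > fit.py <<'E'
from h import *
import pickle
from scipy.optimize import least_squares
w=pickle.load(open("w1.pkl","rb")); s=manip.camera_params("scene"); t=manip.camera_params("top")
W=lambda x,y:(w,np.array([x,y])/1.42-.3); S=lambda x,y:(s,np.array([200,90])+np.array([x,y])/2.7-.3); T=lambda x,y:(t,np.array([180,130])+np.array([x,y])/2.7-.3)
def P(p,kind,v):
    cx,cy,yaw,dx,q,b=p[:6]; v=np.array(v,float)
    if kind=="half":
        r=v[[0,2]]-[32,60]; v[0]=32+dx+r[0]*np.cos(q)+r[1]*np.sin(q); v[2]=60-r[0]*np.sin(q)+r[1]*np.cos(q)
    if kind=="bolt":
        L=v[2]; v[0]=-37+dx-L*np.sin(b); v[2]=20+L*np.cos(b)
    v/=1000
    return np.array([cx+np.cos(yaw)*v[0]-np.sin(yaw)*v[1],cy+np.sin(yaw)*v[0]+np.cos(yaw)*v[1],v[2]])
obs=[("foot",(-55,40,10),W(352,264)),("foot",(-55,-40,10),W(446,263)),
("bolt",(0,0,80),W(397,317)),("bolt",(0,17,55),W(379,292)),("bolt",(0,-17,55),W(418,292)),
("half",(-30,20,90),W(368,111)),("half",(-30,-20,90),W(433,111)),("half",(-43,11.2,69.5),W(379,165)),("half",(-43,-11.2,69.5),W(420,165)),
("pipe",7,W(497,204)),("pipe",6,W(230,203)),
("bolt",(0,0,80),S(290,170)),("bolt",(0,0,80),T(396,404)),("foot",(-55,40,10),T(325,392)),("foot",(-55,-40,10),T(416,360)),
("half",(-43,11.2,69.5),S(256,198)),("half",(-43,-11.2,69.5),S(230,190))]
def res(p):
    r=[]
    for k,v,(c,px) in obs:
        X=P(p,k,(0,p[v],60) if k=="pipe" else v); r+=list((proj(c,X)-px))
    return np.array(r+[p[3]/4])
if __name__=="__main__":
    f=least_squares(res,[.53,-.03,.36,0,1.7,.6,100,-70],loss="soft_l1")
    print(np.round(f.x,4),f.cost)
    for o,r in zip(obs,res(f.x)[:-1].reshape(-1,2)): print(o[0],o[1],np.round(r,1))
    np.save("fit.npy",f.x)
    for k,v in (("half",(-30,0,90)),("half",(-43,0,69)),("half",(28,0,90)),("bolt",(0,0,80))): 
        print(k,v,np.round(P(f.x,k,v),4))
E
python3 fit.py
```

```text
[ 5.318000e-01 -3.090000e-02  3.558000e-01  2.952100e+00  1.354700e+00
  5.810000e-01  1.221796e+02 -7.097600e+01] 24.538173194371858
foot (-55, 40, 10) [ 0.1 -0.3]
foot (-55, -40, 10) [-0.7  0.6]
bolt (0, 0, 80) [1.1 0.2]
bolt (0, 17, 55) [-2.2 -0.7]
bolt (0, -17, 55) [ 2.3 -0.6]
half (-30, 20, 90) [-3.3  5.2]
half (-30, -20, 90) [2.  5.4]
half (-43, 11.2, 69.5) [ 0.  -2.6]
half (-43, -11.2, 69.5) [-0.1 -2.5]
pipe 7 [ 0.  -0.3]
pipe 6 [ 0.  -0.3]
bolt (0, 0, 80) [ 0.5 -1.4]
bolt (0, 0, 80) [0.3 1.1]
foot (-55, 40, 10) [-1.2  1.7]
foot (-55, -40, 10) [ 1.6 -0.4]
half (-43, 11.2, 69.5) [ 0.1 -0.6]
half (-43, -11.2, 69.5) [ 0.  -0.1]
half (-30, 0, 90) [ 0.5795 -0.0132  0.127 ]
half (-43, 0, 69) [ 0.5577 -0.0213  0.1352]
half (28, 0, 90) [ 0.5912 -0.0088  0.0703]
bolt (0, 0, 80) [ 0.4587 -0.0581  0.0869]
```

```bash
sed -i 's/^("half",(-30,20,90),W(368,111)),("half",(-30,-20,90),W(433,111)),/ /' fit.py; python3 fit.py; python3 - <<'E'
import cv2
a=cv2.imread("pics/w1.png")[65:235,230:330];b=cv2.imread("pics/scene0.png")[145:225,262:322]
a=cv2.resize(a,None,fx=3.4,fy=3.4,interpolation=cv2.INTER_CUBIC);b=cv2.resize(b,None,fx=7,fy=7,interpolation=cv2.INTER_CUBIC)
import numpy as np
c=np.zeros((580,765,3),np.uint8);c[:a.shape[0],:a.shape[1]]=a;c[:b.shape[0],342:342+b.shape[1]]=b;cv2.imwrite("pics/v4.png",c)
E
```

```text
[ 5.317000e-01 -3.090000e-02  3.556000e-01  6.138000e-01  1.362700e+00
  5.314000e-01  1.221917e+02 -7.096870e+01] 8.907641374390334
foot (-55, 40, 10) [ 0.1 -0.3]
foot (-55, -40, 10) [-0.7  0.6]
bolt (0, 0, 80) [ 1.1 -0.1]
bolt (0, 17, 55) [-2.2 -0.3]
bolt (0, -17, 55) [ 2.4 -0.2]
half (-43, 11.2, 69.5) [ 0.  -0.2]
half (-43, -11.2, 69.5) [-0.1 -0.1]
pipe 7 [ 0.  -0.3]
pipe 6 [ 0.  -0.3]
bolt (0, 0, 80) [ 0.4 -1.8]
bolt (0, 0, 80) [0.2 0.6]
foot (-55, 40, 10) [-1.2  1.7]
foot (-55, -40, 10) [ 1.6 -0.3]
half (-43, 11.2, 69.5) [ 0.4 -1.1]
half (-43, -11.2, 69.5) [ 0.4 -0.6]
half (-30, 0, 90) [ 0.5778 -0.0138  0.1269]
half (-43, 0, 69) [ 0.556  -0.0219  0.1352]
half (28, 0, 90) [ 0.589  -0.0097  0.0701]
bolt (0, 0, 80) [ 0.4596 -0.0577  0.089 ]
```

View pics/v4.png

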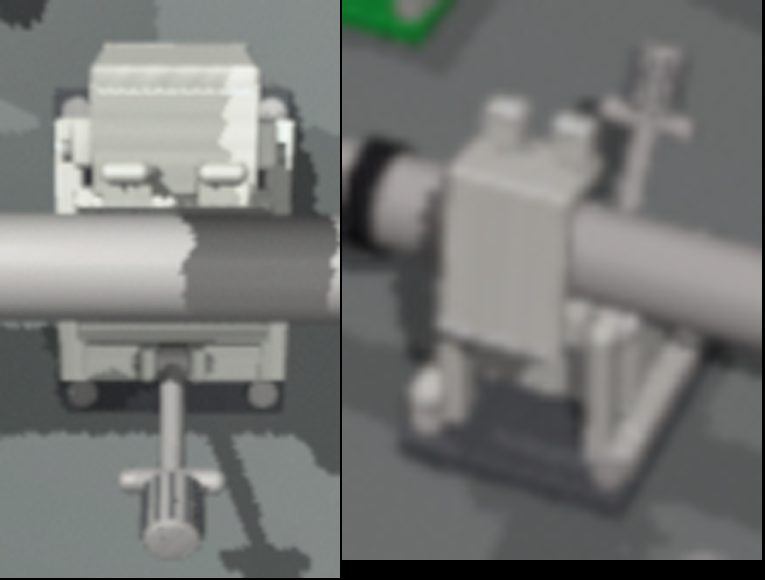

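```bash
sed -i 's/^ ("half",(-43,11.2/("half",(-30,20,90),(w,(257,85))),("half",(-30,-20,90),(w,(307,85))),("half",(28,20,90),(w,(261.5,78.5))),("half",(28,-20,90),(w,(302,78.5))),\n&/' fit.py; python3 fit.py
cat >> h.py <<'E'
p=np.load("fit.npy") if __import__("os").path.exists("fit.npy") else None
def C(x,z,y=0):  # clamp mm -> world m
    cx,cy,a=p[:3]; return np.array([cx+(np.cos(a)*x-np.sin(a)*y)/1e3, cy+(np.sin(a)*x+np.cos(a)*y)/1e3, z/1e3])
def inv(X):
    cx,cy,a=p[:3]; d=(np.asarray(X)-[cx,cy,0])*1e3
    return np.array([np.cos(a)*d[0]+np.sin(a)*d[1],-np.sin(a)*d[0]+np.cos(a)*d[1],d[2]])
def F(): # force in clamp axes
    f=manip.current_force(); a=p[2]
    return np.array([np.cos(a)*f[0]+np.sin(a)*f[1],-np.sin(a)*f[0]+np.cos(a)*f[1],f[2]])
E
python3 - <<'E'
from h import *
rot=[np.pi,0,p[2]-np.pi/2]
manip.command_gripper(0.0,20)
manip.move_to(C(100,200),rot)
print(manip.current_time(),manip.current_width(),F(),inv(manip.current_eef_pos()))
manip.move_straight(C(100,118),.15)
print(manip.current_time(),F(),inv(manip.current_eef_pos()))
E
```

```text
[ 5.318000e-01 -3.120000e-02  3.534000e-01  5.020000e-02  1.374500e+00
  5.193000e-01  1.224043e+02 -7.074470e+01] 10.580630593683802
foot (-55, 40, 10) [ 0.2 -0.3]
foot (-55, -40, 10) [-0.7  0.7]
bolt (0, 0, 80) [ 1.2 -0.2]
bolt (0, 17, 55) [-2.2 -0.3]
bolt (0, -17, 55) [ 2.5 -0.1]
half (-30, 20, 90) [-0.9  0.3]
half (-30, -20, 90) [-0.   0.6]
half (28, 20, 90) [-1.3 -0.2]
half (28, -20, 90) [0.5 0. ]
half (-43, 11.2, 69.5) [ 0.4 -0.6]
half (-43, -11.2, 69.5) [ 0.3 -0.5]
pipe 7 [ 0.  -0.1]
pipe 6 [ 0.  -0.5]
bolt (0, 0, 80) [ 0.3 -2. ]
bolt (0, 0, 80) [0.2 0.5]
foot (-55, 40, 10) [-1.2  1.7]
foot (-55, -40, 10) [ 1.7 -0.3]
half (-43, 11.2, 69.5) [ 0.2 -1.1]
half (-43, -11.2, 69.5) [ 0.2 -0.6]
half (-30, 0, 90) [ 0.5781 -0.0141  0.1267]
half (-43, 0, 69) [ 0.5564 -0.0221  0.1353]
half (28, 0, 90) [ 0.5887 -0.0102  0.0698]
bolt (0, 0, 80) [ 0.4599 -0.0577  0.0895]
4.9417 0.00015146763370120926 [-0.01708155 -0.37892209 -0.70318879] [ 9.94050786e+01 -1.01037022e-01  2.00357371e+02]
5.6417 [-0.08939993  0.30440412 -0.15250716] [100.24346271  -0.475832   119.54615591]
```

```bash
python3 - <<'E'
from h import *
manip.move_straight(C(70,118),.1)
x=70;f0=F()
while x>45:
    x-=1.5; manip.move_straight(C(x,118),.04); f=F()-f0
    if np.hypot(f[0],f[2])>1.5: break
xc=inv(manip.current_eef_pos())[0]; print("contact",x,xc,f,manip.current_time())
q0=1.3745; s=(58-30*np.cos(q0))/np.sin(q0); w=xc-(32+30*np.sin(q0)-s*np.cos(q0)); print("w",w,"s",s)
if x>45:
  w=np.clip(w,5,13)
  for q in np.arange(1.33,.13,-.08):
    c=(32+30*np.sin(q)-s*np.cos(q)+w, 60+30*np.cos(q)+s*np.sin(q))
    manip.move_straight(C(*c),.06); f=F()-f0
    print(round(q,2),np.round(c,1),f.round(1))
    if np.linalg.norm(f)>18: break
print(manip.current_time(),inv(manip.current_eef_pos()))
im=manip.snapshot("scene"); cv2.imwrite("pics/s2.png",im[:,:,::-1])
E
```

```text
contact 62.5 62.746026824060834 [ 2.89646861  0.28237394 -0.26751756] 7.3417
w 11.692324609533387 s 53.169949859670616
1.33 [ 60.1 118.8] [ 3.4 -1.8 -0.1]
1.25 [ 55.4 119.9] [ 2.1 -0.7  0. ]
1.17 [ 50.6 120.7] [ 2.1 -1.2  0.2]
1.09 [ 45.7 121. ] [ 2.1 -0.7  1.3]
1.01 [ 40.8 121. ] [ 1.  -1.2  0.9]
0.93 [ 36.  120.6] [ 1.  -1.3  1.9]
0.85 [ 31.1 119.7] [ 1.9 -2.5  1.6]
0.77 [ 26.4 118.6] [ 1.2 -0.8  1.6]
0.69 [ 21.8 117. ] [ 0.7 -0.9  0.9]
0.61 [ 17.3 115. ] [ 0.1 -1.5  0.6]
0.53 [ 13.  112.8] [-0.2 -1.8  2.5]
0.45 [  8.9 110.1] [ 0.3 -1.3  0.8]
0.37 [  5.  107.2] [-0.1 -1.4  1.6]
0.29 [  1.3 104. ] [-0.1 -1.9  1.2]
0.21 [ -2.1 100.4] [-0.  -1.2 -0.2]
0.13 [-5.1 96.6] [-0.6 -1.   1.3]
11.3417 [-5.46586066  0.11421    96.27037678]
```

```bash
python3 - <<'E'
from h import *
manip.move_straight(C(-5,102),.08); manip.move_straight(C(-19,102),.08); manip.hold(.1)
f0=F(); z=101
while z>85:
    z-=1.0 if z>94 else .5
    manip.move_straight(C(-19,z),.02); manip.hold(.05); f=F()-f0
    if z<99: print(z,round(inv(manip.current_eef_pos())[2],2),f.round(1))
    if f[2]>22 or np.linalg.norm(f)>24: break
manip.hold(.3); print((F()-f0).round(1),inv(manip.current_eef_pos()),manip.current_time())
E
```

```text
98.0 97.98 [ 1.  -0.9 -0.5]
97.0 97.06 [ 1.1 -0.7  0.9]
96.0 96.06 [-2.9 -1.8  4.3]
95.0 95.02 [-2.9 -0.8  4.6]
94.0 94.06 [-2.5 -0.6  6.4]
93.5 93.67 [-4.6  0.2  5.2]
93.0 93.23 [-5.9 -0.7  8.7]
92.5 92.82 [-5.5 -1.1  8.5]
92.0 92.35 [-6.8 -1.1  9.6]
91.5 91.94 [-7.4 -1.1 10.1]
91.0 91.48 [-8.  -0.4 11.9]
90.5 91.05 [-9.6 -0.  12.5]
90.0 90.64 [-9.6  0.1 14.1]
89.5 90.22 [-10.2  -0.6  14.6]
89.0 89.86 [-12.8   0.6  16.7]
88.5 89.76 [-14.    1.6  21.5]
[-13.5   0.4  21. ] [-19.85891644  -0.16144837  89.76300844] 17.7667
```

```bash
python3 - <<'E'
from h import *
manip.move_straight(C(-19,88.0),.02); manip.hold(.2); print("press",F().round(1),inv(manip.current_eef_pos()).round(2))
manip.move_straight(C(-19,96),.05); manip.hold(.1); 
manip.move_straight(C(-19,125),.15); manip.move_straight(C(-114,125),.2); manip.move_straight(C(-114,78),.15)
manip.hold(.1); print(manip.current_time(),F().round(1))
c=manip.camera_params("wrist"); im=manip.snapshot("wrist"); cv2.imwrite("pics/w2.png",im[:,:,::-1])
sc=manip.snapshot("scene"); cv2.imwrite("pics/s3.png",sc[:,:,::-1])
a=cv2.resize(im[40:290,160:400,::-1],None,fx=1.8,fy=1.8,interpolation=cv2.INTER_CUBIC);b=cv2.resize(sc[140:230,240:330,::-1],(360,360),interpolation=cv2.INTER_CUBIC)
o=np.zeros((450,795,3),np.uint8);o[:,:432]=a;o[:360,434:794]=b;cv2.imwrite("pics/v5.png",o)
E
```

```text
press [-16.    1.4  25.5] [-19.8   -0.17  89.69]
20.1583 [-0.3  0.   0.4]
```

View pics/v5.png

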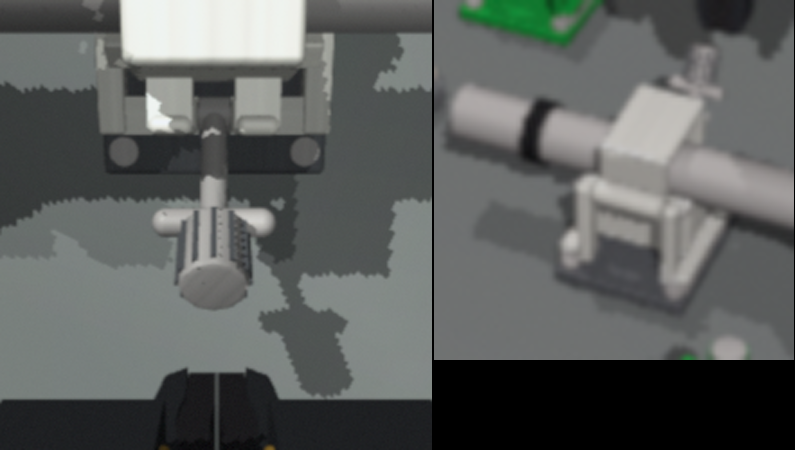

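```bash
python3 - <<'E'
from h import *
f0=F(); manip.move_straight(C(-97,78),.1); x=-97
while x<-46:
    x+=2 if x<-74 else (1 if x<-60 else .5)
    manip.move_straight(C(x,78),.04); f=F()-f0
    if x>-75 or abs(f[0])>2: print(x,inv(manip.current_eef_pos())[[0,2]].round(2),f.round(1))
    if np.linalg.norm(f)>20: break
manip.hold(.3); print((F()-f0).round(1),inv(manip.current_eef_pos()),manip.current_time())
sc=manip.snapshot("scene"); cv2.imwrite("pics/s4.png",sc[:,:,::-1]); w=manip.snapshot("wrist"); cv2.imwrite("pics/w4.png",w[:,:,::-1])
E
```

```text
-93 [-93.18  77.99] [-2.2  0.7  2.3]
-73 [-72.89  77.97] [0.8 0.4 2.2]
-72 [-71.95  78.  ] [ 0.1 -0.1  1. ]
-71 [-70.94  78.04] [-0.1  1.   2. ]
-70 [-69.94  78.  ] [0.2 0.7 0.7]
-69 [-68.93  78.  ] [0.4 0.7 1.7]
-68 [-67.93  78.01] [0.7 0.1 1.3]
-67 [-66.94  78.  ] [ 0.1 -0.3  1.4]
-66 [-65.94  77.99] [0.8 0.7 0.7]
-65 [-64.92  78.01] [-0.1 -0.5  2.1]
-64 [-63.98  78.  ] [-0.5 -0.1  1.4]
-63 [-63.17  78.  ] [-3.3  0.5  3.6]
-62 [-62.25  78.02] [-4.3  1.3  4.4]
-61 [-60.96  78.  ] [-2.5  0.8  2.9]
-60 [-59.84  77.99] [-1.1  0.7  3.1]
-59.5 [-59.38  78.01] [-0.8  0.6  2.3]
-59.0 [-58.89  78.  ] [-0.5  0.2  2.1]
-58.5 [-58.38  78.  ] [-0.7  0.7  2.5]
-58.0 [-57.92  77.97] [-0.2 -0.4  1.5]
-57.5 [-57.44  77.99] [ 0.9 -0.   1.8]
-57.0 [-56.95  78.  ] [0.2 0.1 2.4]
-56.5 [-56.43  78.  ] [ 0.7 -0.   1. ]
-56.0 [-55.96  78.  ] [ 0.4 -0.2  1. ]
-55.5 [-55.45  78.  ] [ 0.2 -0.1  1.1]
-55.0 [-54.97  78.  ] [0.1 1.1 1.2]
-54.5 [-54.46  78.01] [-0.1  0.6  1.5]
-54.0 [-53.95  78.  ] [0.4 1.  1.9]
-53.5 [-53.45  78.01] [0.2 0.1 1.4]
-53.0 [-53.15  77.99] [-2.  -0.1  2.1]
-52.5 [-52.96  77.98] [-4.3 -0.9  4.7]
-52.0 [-52.83  77.97] [-7.6 -1.   5.6]
-51.5 [-52.69  77.99] [-9.4 -0.1  7.4]
-51.0 [-52.55  77.97] [-12.9  -0.9   9.7]
-50.5 [-52.43  77.96] [-15.2  -1.4   9.8]
-50.0 [-52.3   77.96] [-18.2  -1.6  12.4]
[-18.7  -1.   11.6] [-52.3167716    0.1397565   77.97400374] 32.125
```

```bash
python3 - <<'E'
from h import *
manip.move_straight(C(-85,78),.08); manip.move_straight(C(-85,150),.2); manip.move_to(C(-70,190),[np.pi,0,p[2]-np.pi/2]); manip.hold(.2)
print(F().round(1),manip.current_time())
c=manip.camera_params("wrist"); im=manip.snapshot("wrist"); sc=manip.snapshot("scene"); tp=manip.snapshot("top")
P=lambda x,z,y:np.round(proj(c,C(x,z,y)),1)
print("upright knob top",P(-37+1,100,0),"pin ends",P(-36,75,17),P(-36,75,-17))
k=manip.camera_params("scene"); print("scene knob top",proj(k,C(-36,100)).round(1))
k=manip.camera_params("wrist")
for d in manip.outline_of("bolt","wrist")+manip.outline_of("half","wrist"): ys,xs=np.where(d["region"]); print(round(d["p"],2),d["pixel"],xs.min(),xs.max(),ys.min(),ys.max())
u=P(-36,90,0).astype(int); x0,y0=max(u[0]-70,0),max(u[1]-70,0)
a=cv2.resize(im[y0:y0+140,x0:x0+140,::-1],(430,430),interpolation=cv2.INTER_CUBIC);b=cv2.resize(sc[140:230,240:330,::-1],(360,360),interpolation=cv2.INTER_CUBIC)
o=np.zeros((450,795,3),np.uint8);o[:430,:430]=a;o[:360,434:794]=b;cv2.imwrite("pics/v6.png",o);print(x0,y0)
E
```

```text
[0.  0.2 0.8] 33.8167
upright knob top [280.6 166.6] pin ends [259.5 161.9] [301.7 161.9]
scene knob top [300.9 157.1]
0.86 [280.8, 162.9] 259 299 153 178
0.74 [279.7, 110.4] 252 307 62 169
0.66 [452.5, 352.4] 422 483 293 376
0.31 [282.1, 110.0] 237 323 55 178
210 94
```

View pics/v6.png

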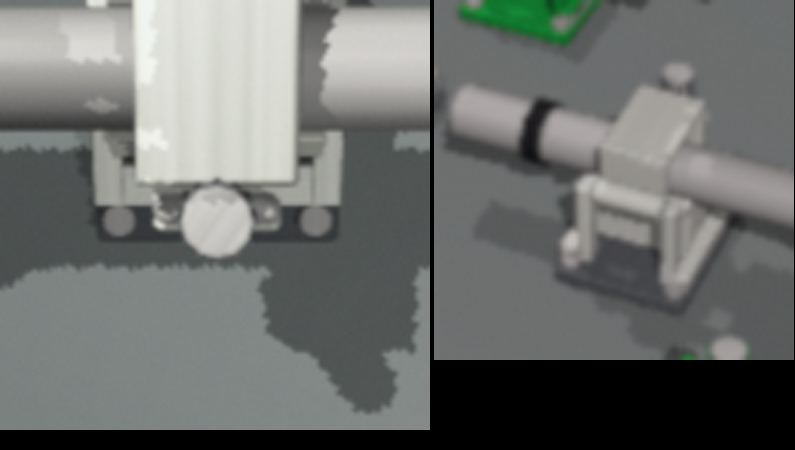

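```bash
python3 -c "
from rig import manip
print(manip.job_done(),manip.current_time())"
```

```text
the job is handed in; nothing more can be done
the job is handed in; nothing more can be done
```

The clamp is shut over the pipe and the bolt is upright behind the lips. I handed the job in at about 34 s of the 72 s, with the gripper clear of everything.

- **Hinged half:** I pushed it over with the closed fingertips, which took about 1 to 3 N. I then pressed near the front edge until it met its stop. The top stopped at z 89.7 mm (nominal 90), with 25.5 N down and about 30 N in total.
- **Bolt:** I pushed it in by the knob. Its pin rode over the lips with a small bump, about 5 to 6 N in the readings. Resistance then vanished, and about 8 mm further on it met the rigid stop. I pushed against that stop to 22 N in total and backed off.
- **Last checks:** the final wrist picture shows the knob top at pixel (280.7, 166), where I predicted (280.6, 166.6) for an upright bolt. The pin shows behind the lips, and the force on the free gripper was about 0.

The lip bump was at the low end of the stated 5 to 15 N; I read force only once per 1 mm step, so the true peak may have been higher. I saw nothing out of place near the clamp, but I did not measure the pipe again, and the final crops leave out the dental models and bur block. The tool stayed well away from those.

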